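# Wedge a glued carton tight in its clamping jig

### The arm

A 7-joint arm with a two-finger parallel gripper is mounted at the origin on a cart in front of the work surface, level with it; the furniture and walls round the work are solid. World frame = base frame: x ahead of the robot, y to its left, z up, the work surface at z = 0. Lengths are in m, angles in rad, forces in N, time in s.
With the tool pointing down it reaches from about 0.4 to 0.85 m from the base axis. Payload 4.5 kg.
Tool frame: the origin (TCP) lies at the very end of the fingers, on their centre line; the grasp point (between the pads) lies 19 mm behind it (r.pinch_z is the distance from the TCP to the grasp point, in m); x points along the fingers, y is the direction in which the jaws open and shut, and the axes are right-handed (so a half turn about x gives the same grasp; the last joint's range is limited). The gripper opens to 88 mm and grips with 3 to 60 N. Pads are 18 mm wide; open, the fingers measure 123 mm over their backs; the gripper's body (75 mm by 187 mm) begins 45 mm behind the grasp point.
Start: joints at [1.21, 0.689, -0.195, 1.565, 0.157, 0.902, -0.215], TCP at [0.24, -0.577, 0.239] pointing down, gripper open.
Joint ranges: [-3.01, 3.01], [-0.46, 2.08], [-1.47, 1.51], [0.13, 2.56], [-1, 4.14], [0.04, 2.09], [-2.66, 2.66]. Speed limits (rad/s): [2.57, 2.57, 3.14, 3.14, 3.14, 3.14, 3.14].

### API

Orientations are given as a unit quaternion [x, y, z, w].
In Python, from plant import telemetry, cams, job, r gives the robot as it stands.
- The arm moves only by the tool send_rows, never from a script. Its argument "commands" is one flat list of numbers, 7 for each row, row after row: the shift along the world's x, y, z as a fraction of full scale, then the turn, a rotation vector about the world's x, y, z as a fraction of full scale, then the closure, from 0 (fully open) to 1 (shut). In form: [dx, dy, dz, wx, wy, wz, claw, dx, dy, dz, wx, wy, wz, claw, ...]. A call has 1 to 12 rows; each row shifts and turns the pose as measured when the row begins; what a row does not reach is not made up. Full scale, the value 1, is 250 mm for a shift and 90 degrees for a turn. A row lasts 1/10 s, in which the tool goes at most 50 mm and 8.59 degrees, less where a joint would pass 70% of its speed; a pose out of reach is approached as far as the arm can. A call with a number of a shift or a turn outside -1 to 1 is refused whole. A call with a gripper value outside its range is refused whole. The fingers move at their own pace and stop on an object; "newtons" is the grip in N (left out, the last holds). Time passes only in rows, so rows that do not move let the fingers close. It gives the time, the measured TCP pose, the force and the opening at its end, in the units of the state.
- telemetry.get_state(): the state, without advancing time (a new reading comes with each control period).
- cams.snapshot(name): name is "scene" or "top" or "wrist"; returns a dict with "image" (384x512x3 uint8, blue, green, red), "intrinsics" (3x3 intrinsics, pixels), "world_to_cam" (4x4, takes a point from world to camera coordinates). Camera axes: x right, y down, z forward; pixel columns grow to the right and rows downward; lengths in m; the calibration is good to about 2 mm. The wrist camera is an equidistant fisheye: a pixel r from the principal point sees the ray r / f radians off the axis. A picture is of the moment at which its call begins. There is no depth.
- job.finish_job(): hands the job in, once; it reports no verdict.
The state is a dict: "clock": time; "q": joint angles; "qd": joint speeds; "joint_torque": joint torques, N m; "tool_pos": TCP position; "eef_rot": TCP orientation; "contact_force": force on the tool from outside, world axes, zero at the start; "moment": the same for the moment, N m; "opening": opening from 0.0 (shut) to 1.0 (fully open).
Only numpy, scipy, OpenCV 4.12 (cv2) and the standard library are available. Lean on these libraries where they do the work, as an engineer would, in place of code of your own. Each camera call takes 0.05 s, during which the arm holds its last target.

### The job

The carton in the plywood clamping jig stands loose between the fence and the blue sliding jaw. Lay the orange wedge thin end first in the mouth of the slot beside the jaw and let go of it, then tap it in until it locks and the jaw holds the carton tight. Leave the slim grey wedge where it lies and keep the carton standing in the jig.

Things in the scene. Friction and masses are not known exactly. Their poses are not given: they have to be found in the camera images.
- wedge_grip (a point): Loose orange wedge (mm): 120 long, 24 high, 50 wide at the thick end, 10 at the thin end, 90 g. Grip block on top: 32 along x, 20 along y, 24 to 62 above the underside. Point: block's middle, 48 above the underside; fingertips reach 20 below it at most. x to the thin end (tip 70 ahead, thick end, a smooth steel strike plate, 51 behind). Pinch the block along x: in the slot the carton stands 35 beside it.
- slot_mouth (a point): Middle of the slot's mouth (mm), on top of the fixed jig's 12 thick plate. x into the slot, y to jaw and carton, z up. Slot 39 wide, narrowing to 4 over 105; walls 26 high: wooden rail (-y), blue jaw (+y). Plate reaches 95 before the mouth. Wedge laid with its grip point at x = -32, in line, lies loose; pushed on, it shifts the jaw from x = 18 and locks near x = 30, thick end 20 outside.
- jaw (a joint): Blue sliding jaw, 105 mm long, 26 mm high, between slot and carton: 0 to 0.0015 m at the start (loose), grows towards the carton; at about 0.004 the carton is pressed on the fence. 0.8 N friction, no spring; the jammed wedge holds it. A push of 12 to 20 N on the wedge's thick end, at half its height, locks it well.
- carton: Dark filled carton, 78 (x) by 117 (y) by 58 mm high, 135 g, standing loose on the jig's plate between the blue jaw and the wooden fence (40 mm high, 82 mm from the open jaw). Origin: middle of its underside.
- spare: Slim grey wedge, 28 mm wide at the thick end, otherwise as long and high as the orange one, with the same grip block: too thin for this job, leave it alone. Origin: middle of its underside, x towards its thin end.
There are look-alikes about, which are no part of the job. Leave any white look-alike of the carton alone. Of the things shaped like the part that bears wedge_grip, the orange one is meant.

How it is judged:
On the way:
1. the orange wedge lies loose in the mouth of the slot, thin end in first, let go of (x of wedge_grip in the frame of slot_mouth between -0.062 and 0.014 m and angle between the x axis of wedge_grip and the x axis of slot_mouth, either way round below 0.3 rad and y of wedge_grip in the frame of slot_mouth between -0.016 and 0.016 m and angle between wedge_grip's own z axis and vertical below 0.1 rad and z of wedge_grip in the frame of slot_mouth between 0.04 and 0.056 m and contact force between the fingers and wedge below 0.1 N), for 0.2 s.
At the end, for the whole second after the job is handed in: The orange wedge lies flat in the slot, grip point 20 to 60 mm past the mouth, within 16 mm and 0.3 rad of its middle line; the jaw stands beyond 3 mm and presses the carton with over 2 N; the carton stands flat on the plate; all at rest (x of wedge_grip in the frame of slot_mouth between 0.02 and 0.06 m and angle between the x axis of wedge_grip and the x axis of slot_mouth, either way round below 0.3 rad and y of wedge_grip in the frame of slot_mouth between -0.016 and 0.016 m and angle between each of wedge_grip, carton's own z axis and vertical below 0.1 rad and z of wedge_grip in the frame of slot_mouth between 0.04 and 0.056 m and value of joint jaw above 0.003 m and contact force between jaw and carton above 2 N and z of carton in the frame of slot_mouth below 0.01 m and linear speed of wedge below 0.01 m/s); the robot touches nothing.
It fails at once if the grey wedge is moved by more than 30 mm (distance of spare from where it was at the start of the episode above 0.03 m).
It fails at once if the carton is tipped over or lifted off the jig (angle between carton's own z axis and vertical above 0.35 rad or z of carton in the frame of slot_mouth above 0.04 m).
It also fails if it takes over 54 s, if anything falls off the work surface, if the arm or the gripper's body presses on something with over 40 N, if the wrist force passes 120 N, or if a joint passes its speed limit or range.

## Working session

There is one attempt and no reset: what is moved stays moved. The work goes in short steps, Python scripts to look and compute and a tool call to move; the robot and the scene stay as the last step left them, time stands still between calls to the robot, and variables do not carry over. Pictures are saved under pics/ and viewed, and the job is handed in when it is done.

Besides the shell and the picture viewer there is one more tool, called after ">>>" as a command line: name --argument value ..., lists and objects as JSON in quotes. send_rows: Moves the arm, as the interface text tells. Its arguments: {"type":"object","properties":{"commands":{"type":"array"},"newtons":{"type":"number"}},"required":["commands"]}

```bash
mkdir -p pics
python3 - <<'E'
from plant import telemetry,cams,job,r
import cv2
print(telemetry.get_state())
for n in("scene","top","wrist"):
    s=cams.snapshot(n); cv2.imwrite(f"pics/{n}0.png",s["image"]); print(n,s["intrinsics"].tolist(),s["world_to_cam"].round(4).tolist())
E
```

```text
{'clock': 0.0, 'q': array([ 1.2098061 ,  0.68999072, -0.19452807,  1.56631959,  0.15734216,
        0.90250606, -0.21512077]), 'qd': array([ 8.55015732e-05,  1.38302634e-03,  5.03226096e-04,  1.01376826e-03,
        2.42363408e-04, -3.63904940e-04,  1.97977977e-04]), 'joint_torque': array([ 1.91609283e-04, -5.27555215e+01, -1.26677960e+00, -1.53426433e+01,
       -5.26732241e-02,  6.57991623e-03,  1.65915217e-04]), 'tool_pos': array([ 0.24009622, -0.57636897,  0.23791272]), 'eef_rot': array([-0.69318804, -0.13932866,  0.69354845, -0.13808841]), 'contact_force': array([ 0.57386843, -0.89883692, -0.33324467]), 'moment': array([-0.01344552,  0.03944931, -0.03632953]), 'opening': 1.002136011790909}
scene [[402.75515523521574, 0.0, 260.2387362101525], [0.0, 402.75515523521574, 191.57270313684688], [0.0, 0.0, 1.0]] [[-0.792, -0.6105, 0.0035, 0.387], [-0.3474, 0.446, -0.8249, 0.2769], [0.502, -0.6545, -0.5653, 0.9611], [0.0, 0.0, 0.0, 1.0]]
top [[443.1475614042644, 0.0, 258.526398050401], [0.0, 443.1475614042644, 191.5462257757152], [0.0, 0.0, 1.0]] [[-0.0105, -0.9999, -0.0021, -0.0552], [-0.9978, 0.0106, -0.0659, 0.5094], [0.0659, 0.0014, -0.9978, 1.4241], [0.0, 0.0, 0.0, 1.0]]
wrist [[297.3186396354542, 0.0, 250.2451094126842], [0.0, 297.3186396354542, 192.2643244727639], [0.0, 0.0, 1.0]] [[0.385, -0.9229, -0.0022, -0.6246], [-0.8726, -0.3648, 0.3249, -0.0456], [-0.3007, -0.1232, -0.9457, 0.3916], [0.0, 0.0, 0.0, 1.0]]
```

View pics/scene0.png

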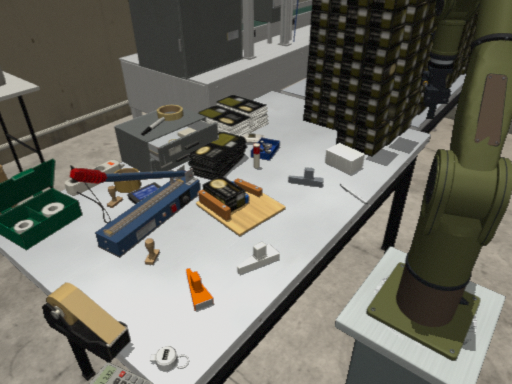

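View pics/top0.png

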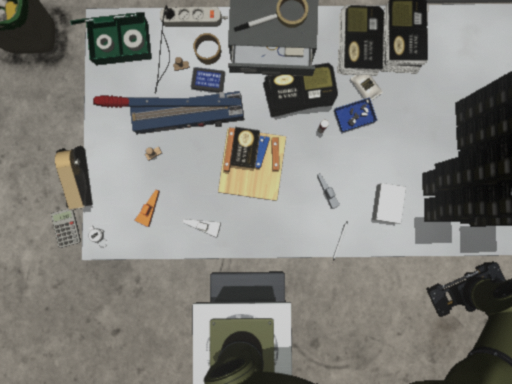

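View pics/wrist0.png

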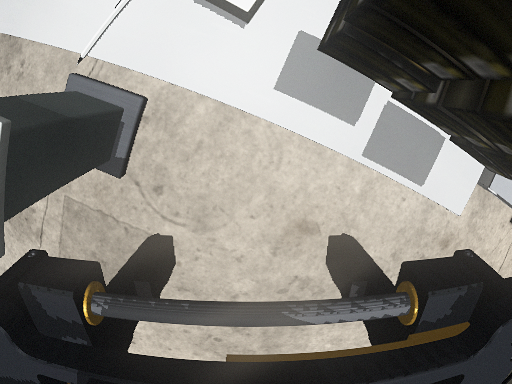

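The top view shows the jig at about (253,163), with the slot mouth towards the robot. The orange wedge is at (147,208) and its thin end points up. The grey wedge is at (328,190), and the white look-alike wedge is at (203,227). Next I'll zoom in.

Run:
```python
import cv2
t=cv2.imread("pics/top0.png"); s=cv2.imread("pics/scene0.png")
a=cv2.resize(t[115:215,205:305],None,fx=6,fy=6,interpolation=cv2.INTER_CUBIC)
cv2.imwrite("pics/zj.png",a)
b=cv2.resize(s[165:240,185:295],None,fx=7,fy=7,interpolation=cv2.INTER_CUBIC);cv2.imwrite("pics/zs.png",b)
c=cv2.resize(t[175:235,115:175],None,fx=9,fy=9,interpolation=cv2.INTER_CUBIC);cv2.imwrite("pics/zw.png",c)
```

```text
(no output)
```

View pics/zj.png

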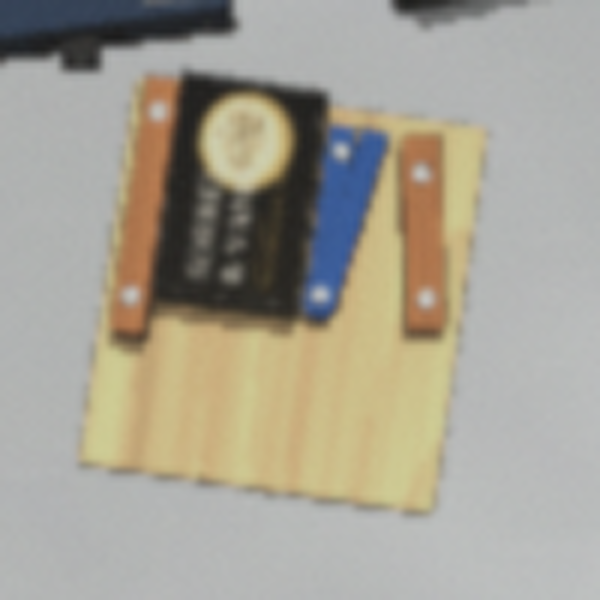

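View pics/zs.png

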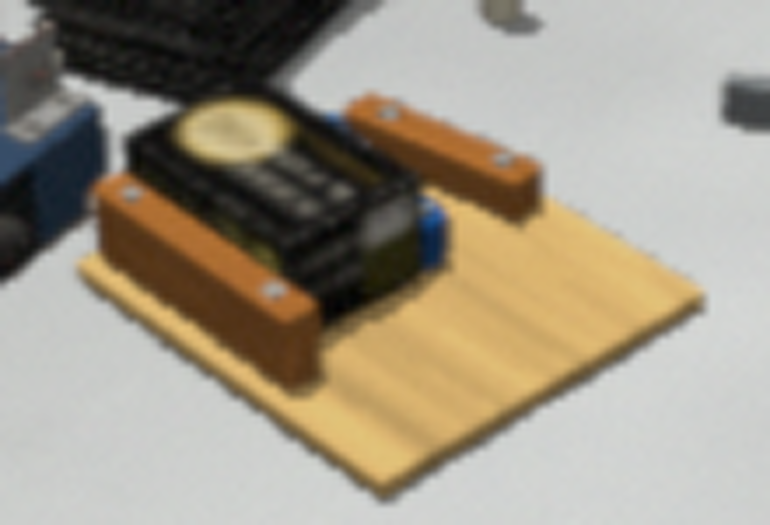

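View pics/zw.png

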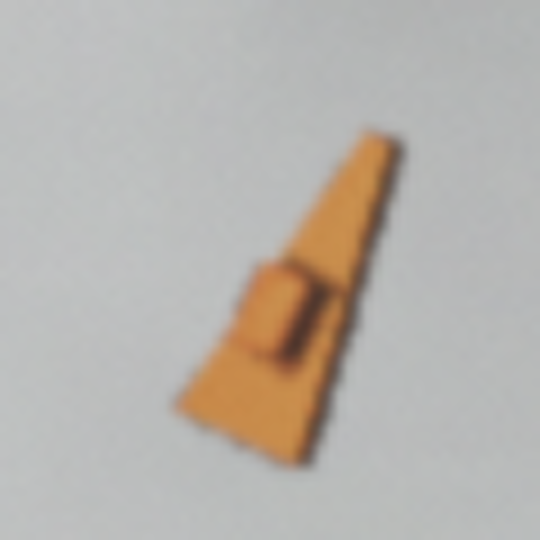

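```bash
cat > h.py <<'E'
import numpy as np
def ray(s,u,v,fish=False):
    K=np.array(s["intrinsics"]);T=np.array(s["world_to_cam"])
    x=(u-K[0,2])/K[0,0];y=(v-K[1,2])/K[1,1]
    if fish:
        t=np.hypot(x,y); k=np.sin(t)/t if t>1e-9 else 1; d=np.array([x*k,y*k,np.cos(t)])
    else: d=np.array([x,y,1.])
    R=T[:3,:3]; return -R.T@T[:3,3], R.T@d
def onz(s,u,v,z,fish=False):
    c,d=ray(s,u,v,fish); return c+d*(z-c[2])/d[2]
def proj(s,p,fish=False):
    K=np.array(s["intrinsics"]);T=np.array(s["world_to_cam"]);q=T[:3,:3]@p+T[:3,3]
    if fish:
        t=np.arctan2(np.hypot(q[0],q[1]),q[2]);h=np.hypot(q[0],q[1]);q=np.array([q[0]/h*t,q[1]/h*t,1])
    return K[0,0]*q[0]/q[2]+K[0,2],K[1,1]*q[1]/q[2]+K[1,2]
E
python3 - <<'E'
from plant import cams
from h import *
import cv2
s=cams.snapshot("top")
f=lambda z,X,Y,u0,v0,k: onz(s,u0+(X+.5)/k-.5,v0+(Y+.5)/k-.5,z).round(4)
J=lambda X,Y,z: f(z,X,Y,205,115,6)
W=lambda X,Y,z: f(z,X,Y,115,175,9)
print("plate BL,BR,TR,TL")
for p in[(80,465),(433,512),(488,127),(143,78)]:print(J(*p,.012))
print("rail inner near/far, jaw inner near/far")
for p in[(405,332),(402,135),(328,318),(388,135)]:print(J(*p,.038))
print("wedge top thin L,R thick R,L")
for p in[(366,130),(402,137),(303,465),(177,405)]:print(W(*p,.024))
print("block top"); 
for p in[(262,262),(312,275),(282,360),(235,345)]:print(W(*p,.062))
im=s["image"];hsv=cv2.cvtColor(im,cv2.COLOR_BGR2HSV)
m=cv2.inRange(hsv,(5,150,80),(20,255,255)); n,l,st,ce=cv2.connectedComponentsWithStats(m)
for i in range(1,n):
    if st[i,4]>20: print(st[i],ce[i].round(1))
E
```

```text
plate BL,BR,TR,TL
[0.5087 0.0719 0.012 ]
[ 0.4811 -0.1196  0.012 ]
[ 0.692  -0.1526  0.012 ]
[0.7213 0.0364 0.012 ]
rail inner near/far, jaw inner near/far
[ 0.5765 -0.1049  0.038 ]
[ 0.6832 -0.1046  0.038 ]
[ 0.5845 -0.0637  0.038 ]
[ 0.6832 -0.0971  0.038 ]
wedge top thin L,R thick R,L
[0.5201 0.2738 0.024 ]
[0.5174 0.2608 0.024 ]
[0.4002 0.2958 0.024 ]
[0.4221 0.341  0.024 ]
block top
[0.4714 0.301  0.062 ]
[0.4667 0.2835 0.062 ]
[0.4371 0.2938 0.062 ]
[0.4425 0.3102 0.062 ]
[136 191  22  35 258] [147.2 210.5]
```

Run:
```python
from plant import telemetry
from scipy.spatial.transform import Rotation as R
import numpy as np
M=R.from_quat(telemetry.get_state()["eef_rot"]).as_matrix();print(M.round(3)); print(np.degrees(np.arctan2(M[1,1],M[0,1])))
```

```text
[[-0.001  0.385 -0.923]
 [ 0.001 -0.923 -0.385]
 [-1.    -0.001  0.   ]]
-67.37344713485543
```

>>> send_rows --commands '[0.06,0.18,0,0,0,0.04,0,0.06,0.18,0,0,0,0.04,0,0.07,0.18,0,0,0,0.04,0,0.07,0.18,0,0,0,0.04,0,0.07,0.18,0,0,0,0.04,0,0.07,0.18,0,0,0,0.04,0,0.07,0.18,0,0,0,0.04,0,0.07,0.18,0,0,0,0.04,0,0.07,0.18,0,0,0,0.04,0,0.07,0.18,0,0,0,0.04,0,0.07,0.18,0,0,0,0.03,0,0.07,0.18,0,0,0,0.03,0]'

```text
clock: 1.4
tool_pos: [0.4447, -0.0247, 0.2379]
eef_rot: [0.598, 0.376, -0.597, 0.381]
contact_force: [1.1, -0.9, -1.1]
opening: 1.002
```

```bash
cat >> h.py <<'E'
def snap(n,name):
    from plant import cams
    import cv2,pickle
    s=cams.snapshot(n);cv2.imwrite(f"pics/{name}.png",s["image"]);pickle.dump(s,open(f"pics/{name}.pkl","wb"));return s
def load(name):
    import pickle;return pickle.load(open(f"pics/{name}.pkl","rb"))
def yaw():
    from plant import telemetry
    from scipy.spatial.transform import Rotation as R
    st=telemetry.get_state();M=R.from_quat(st["eef_rot"]).as_matrix()
    print("pos",st["tool_pos"].round(4),"F",st["contact_force"].round(2),"yaw",np.degrees(np.arctan2(M[1,1],M[0,1])).round(2),"down",M[:,0].round(3),"clk",st["clock"],"open",round(st["opening"],3))
E
python3 -c "
from h import *
snap('wrist','w1');yaw()"
```

```text
pos [ 0.449  -0.0141  0.2387] F [ 2.61  5.87 -0.2 ] yaw -24.43 down [ 0.012  0.003 -1.   ] clk 1.45 open 1.0
```

View pics/w1.png

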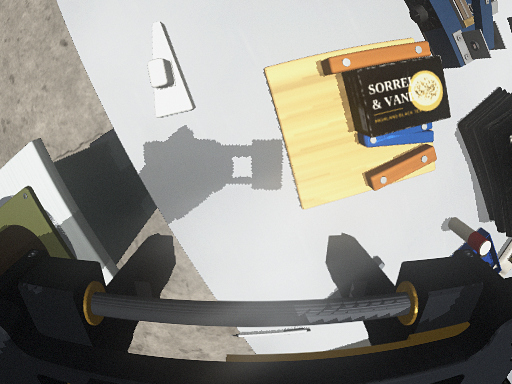

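The wrist view shows the jig at (265-440, 40-210), with the slot between the blue jaw (395,135) and the rail (405,165). I'll zoom in to measure it.

Run:
```python
import cv2
t=cv2.imread("pics/w1.png")
cv2.imwrite("pics/zw1.png",cv2.resize(t[30:220,255:455],None,fx=4,fy=3.1,interpolation=cv2.INTER_CUBIC))
```

```text
(no output)
```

View pics/zw1.png

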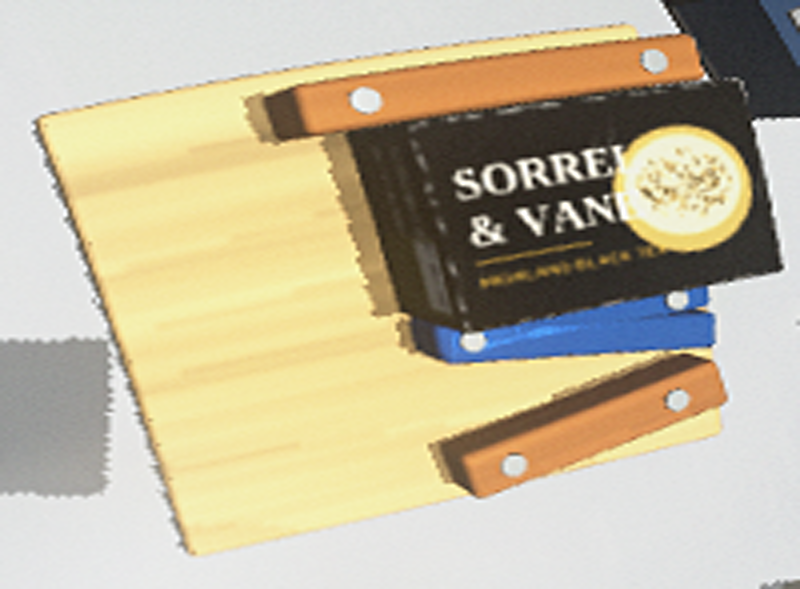

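Run:
```python
from h import *
s=load("w1")
J=lambda X,Y,z: onz(s,255+(X+.5)/4-.5,30+(Y+.5)/3.1-.5,z,True).round(4)
print("plate near L, near R");
for p in[(36,120),(190,553)]:print(J(*p,.012))
print("rail inner near/far top", J(466,460,.038),J(700,357,.038))
print("jaw near inner top", J(455,362,.038),"far",J(715,318,.038), )
print("bottoms: rail", J(445,443,.012), J(712,347,.012),"jaw near inner bottom",J(437,358,.012))
```

```text
plate near L, near R
[0.5103 0.0723 0.012 ]
[ 0.4815 -0.1161  0.012 ]
rail inner near/far top [ 0.5795 -0.1061  0.038 ] [ 0.6768 -0.0992  0.038 ]
jaw near inner top [ 0.5893 -0.0655  0.038 ] far [ 0.6879 -0.0851  0.038 ]
bottoms: rail [ 0.5821 -0.1072  0.012 ] [ 0.6981 -0.1081  0.012 ] jaw near inner bottom [ 0.5921 -0.07    0.012 ]
```

Both views agree on the mouth within 2-3 mm: about (0.581, -0.086), yaw about -8.9°. Now moving to hover over the orange wedge.

>>> send_rows --commands '[0,0.18,0,0,0,0,0,0,0.18,0,0,0,0,0,0,0.18,0,0,0,0,0,0,0.18,-0.04,0,0,0,0,0,0.18,-0.04,0,0,0,0,0,0.18,-0.04,0,0,0,0,0,0.12,-0.04,0,0,0,0,0,0.0,0,0,0,0,0]'

```text
clock: 2.25
tool_pos: [0.4482, 0.2929, 0.1972]
eef_rot: [0.6, 0.382, -0.588, 0.384]
contact_force: [-0.7, -0.7, 0.3]
opening: 0.996
```

Run:
```python
from h import *
import cv2
s=snap('wrist','w2');yaw()
print(proj(s,np.array([.4573,.2965,.062]),True))
```

```text
pos [0.4487 0.2904 0.1975] F [ 0.02 -0.04 -0.22] yaw -24.5 down [ 0.016  0.005 -1.   ] clk 2.3 open 1.001
(np.float64(255.5379742676371), np.float64(175.2528746738593))
```

View pics/w2.png

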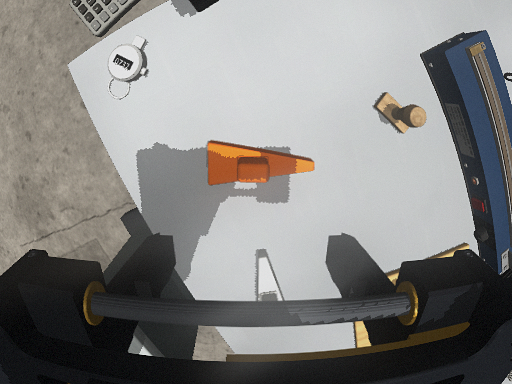

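Run:
```python
import cv2
t=cv2.imread("pics/w2.png")
cv2.imwrite("pics/zw2.png",cv2.resize(t[130:200,200:325],None,fx=6,fy=6,interpolation=cv2.INTER_CUBIC))
```

```text
(no output)
```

View pics/zw2.png

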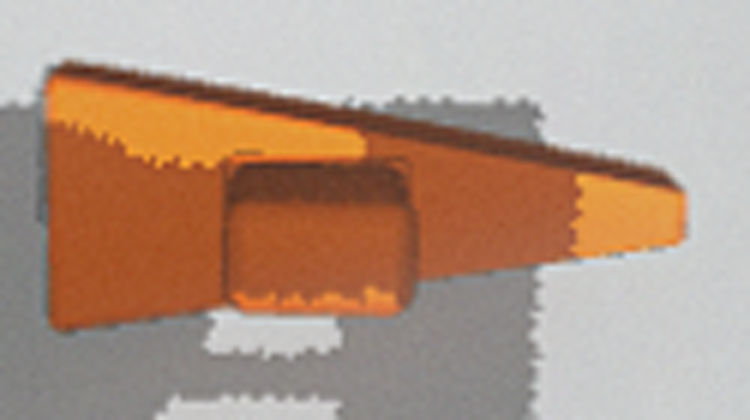

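Run:
```python
from h import *
s=load("w2")
W=lambda X,Y,z: onz(s,200+(X+.5)/6-.5,130+(Y+.5)/6-.5,z,True)
a=[W(*p,.024) for p in[(686,190),(684,242),(57,330),(50,78)]]
for p in a:print(p.round(4))
th=(a[0]+a[1])/2;tk=(a[2]+a[3])/2;d=th-tk;L=np.hypot(*d[:2]);print(L,np.degrees(np.arctan2(d[1],d[0])),(tk+d*51/121).round(4))
b=[W(*p,.062) for p in[(228,205),(415,205),(410,313),(230,310)]]
print(np.mean(b,0).round(4),[x.round(4) for x in b])
```

```text
[0.5204 0.2748 0.024 ]
[0.5164 0.2656 0.024 ]
[0.402  0.2987 0.024 ]
[0.4221 0.3422 0.024 ]
0.11763441790827019 -25.285482957825536 [0.4569 0.2993 0.024 ]
[0.4562 0.2999 0.062 ] [array([0.4462, 0.3143, 0.062 ]), array([0.4737, 0.3018, 0.062 ]), array([0.4657, 0.2854, 0.062 ]), array([0.439 , 0.2981, 0.062 ])]
```

>>> send_rows --commands '[0.03,0.03,-0.1,-0.003,0.01,-0.009,0,0,0,-0.16,0,0,0,0,0,0,-0.16,0,0,0,0,0,0,-0.12,0,0,0,0,0,0,-0.06,0,0,0,0,0,0,0,0,0,0,0]'

```text
clock: 2.9
tool_pos: [0.4612, 0.2877, 0.0454]
eef_rot: [0.6, 0.372, -0.599, 0.377]
contact_force: [0.4, 0.0, 0.1]
opening: 1.003
```

```bash
python3 -c "
from h import *
yaw()"
```

```text
pos [0.4612 0.2877 0.0454] F [0.42 0.03 0.12] yaw -26.01 down [ 0.005 -0.004 -1.   ] clk 2.9 open 1.003
```

>>> send_rows --commands '[-0.02,0.042,-0.04,0,0,0.008,0,0,0,0,0,0,0,0]'

```text
clock: 3.1
tool_pos: [0.4572, 0.2971, 0.0362]
eef_rot: [0.599, 0.375, -0.597, 0.38]
contact_force: [-1.5, 0.1, 0.3]
opening: 0.998
```

```bash
python3 -c "
from h import *
yaw()"
```

```text
pos [0.4572 0.2971 0.0362] F [-1.47  0.12  0.33] yaw -25.42 down [ 0.007 -0.004 -1.   ] clk 3.1 open 0.998
```

>>> send_rows --commands '[0,0,-0.005,0,0,0,1,0,0,0,0,0,0,1,0,0,0,0,0,0,1,0,0,0,0,0,0,1,0,0,0,0,0,0,1,0,0,0,0,0,0,1,0,0,0,0,0,0,1,0,0,0,0,0,0,1]' --newtons 25

```text
clock: 3.9
tool_pos: [0.459, 0.298, 0.0382]
eef_rot: [0.601, 0.375, -0.595, 0.38]
contact_force: [0.2, -0.6, 0.3]
opening: 0.365
```

```bash
python3 -c "
from h import *
yaw()"
```

```text
pos [0.459  0.298  0.0382] F [ 0.24 -0.61  0.28] yaw -25.43 down [ 0.011 -0.001 -1.   ] clk 3.9 open 0.365
```

>>> send_rows --commands '[0,0,0.12,0,0.005,0,1,0,0,0.16,0,0,0,1,0,-0.05,0.16,0,0,0.02,1,0.04,-0.16,0,0,0,0.02,1,0.04,-0.18,0,0,0,0.03,1,0.05,-0.18,0,0,0,0.03,1,0.05,-0.18,0,0,0,0.03,1,0.05,-0.18,0,0,0,0.03,1,0.05,-0.18,0,0,0,0.02,1,0.05,-0.18,0,0,0,0,1,0.03,-0.18,0,0,0,0,1,0,-0.02,0,0,0,0,1]'

```text
clock: 5.1
tool_pos: [0.5476, -0.0877, 0.151]
eef_rot: [0.535, 0.462, -0.534, 0.464]
contact_force: [0.4, -0.4, -1.1]
opening: 0.364
```

```bash
python3 -c "
from h import *
snap('wrist','w3')
yaw()"
```

```text
pos [ 0.5473 -0.0852  0.1511] F [-0.91 -0.16 -0.47] yaw -8.02 down [ 0.003  0.002 -1.   ] clk 5.15 open 0.361
```

View pics/w3.png

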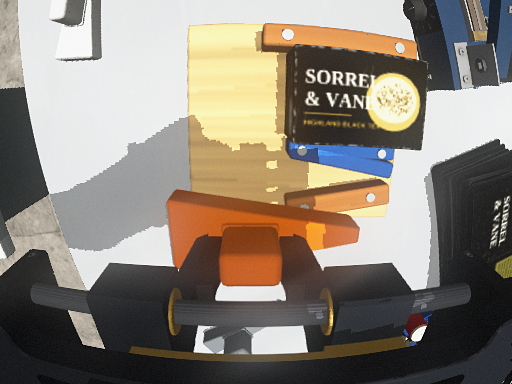

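>>> send_rows --commands '[0.006,0.014,-0.1,0,0,-0.01,1,0,0,-0.1,0,0,0,1,0,0,-0.06,0,0,0,1,0,0,-0.01,0,0,0,1]'

```text
clock: 5.55
tool_pos: [0.549, -0.0774, 0.0823]
eef_rot: [0.54, 0.46, -0.534, 0.46]
contact_force: [-0.0, 0.1, -0.6]
opening: 0.362
```

```bash
python3 -c "
from h import *
import cv2
s=snap('wrist','w4');t=snap('top','t4')
cv2.imwrite('pics/zt4.png',cv2.resize(t['image'][115:215,205:305],None,fx=6,fy=6,interpolation=cv2.INTER_CUBIC))
yaw()"
```

```text
pos [ 0.5499 -0.0775  0.0836] F [ 0.65  0.09 -1.47] yaw -8.84 down [ 0.007  0.005 -1.   ] clk 5.65 open 0.359
```

View pics/w4.png

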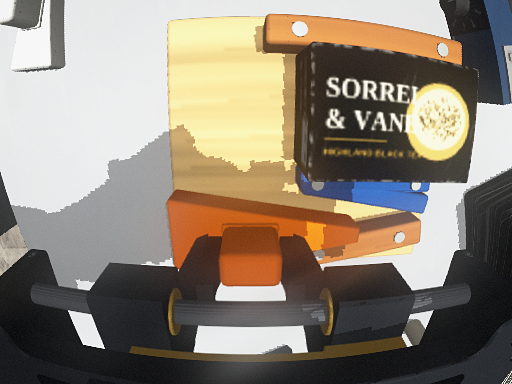

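View pics/zt4.png

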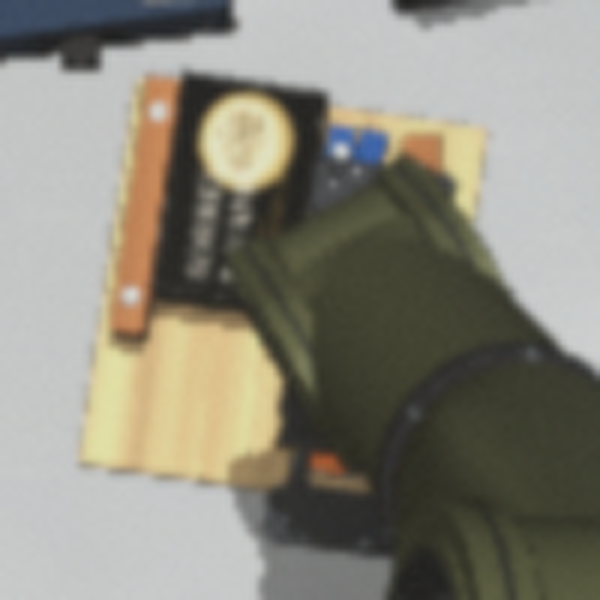

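>>> send_rows --commands '[0,-0.014,-0.03,-0.003,0.004,0,1,0,0,-0.05,0,0,0,1,0,0,-0.03,0,0,0,1,0,0,-0.01,0,0,0,1,0,0,0,0,0,0,1]'

```text
clock: 6.15
tool_pos: [0.5515, -0.08, 0.0533]
eef_rot: [0.538, 0.46, -0.535, 0.461]
contact_force: [-0.6, 0.0, -1.6]
opening: 0.36
```

```bash
python3 -c "
from h import *
s=snap('wrist','w5')
yaw()"
```

```text
pos [ 0.5515 -0.0801  0.0535] F [ 0.36 -0.19 -0.3 ] yaw -8.77 down [ 0.005  0.001 -1.   ] clk 6.2 open 0.364
```

View pics/w5.png

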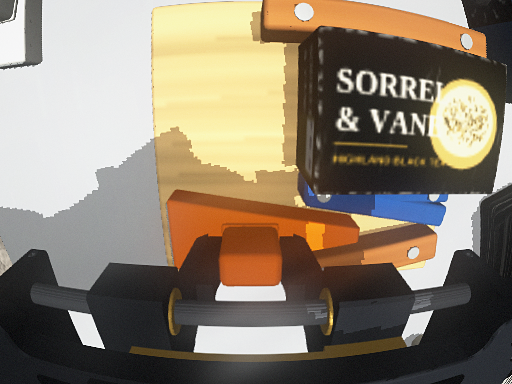

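>>> send_rows --commands '[0,0,-0.01,0,0,0,1,0,0,-0.006,0,0,0,1,0,0,-0.002,0,0,0,1]'

```text
clock: 6.5
tool_pos: [0.5517, -0.0801, 0.0501]
eef_rot: [0.538, 0.459, -0.535, 0.461]
contact_force: [-2.1, -0.8, 4.8]
opening: 0.365
```

```bash
python3 -c "
from h import *
yaw()"
```

```text
pos [ 0.5517 -0.0801  0.0501] F [-2.05 -0.79  4.81] yaw -8.78 down [ 0.006  0.    -1.   ] clk 6.5 open 0.365
```

>>> send_rows --commands '[0,0,0,0,0,0,0.4,0,0,0,0,0,0,0,0,0,0,0,0,0,0,0,0,0,0,0,0,0,0,0,0,0,0,0,0,0.0,0,0.04,0,0,0,0,0,0,0.12,0,0,0,0,0,0,0.16,0,0,0,0,0,0,0.1,0,0,0,0]'

```text
clock: 7.4
tool_pos: [0.5493, -0.0798, 0.1569]
eef_rot: [-0.536, -0.461, 0.537, -0.46]
contact_force: [0.9, 0.4, -0.8]
opening: 0.998
```

```bash
python3 -c "
from h import *
s=snap('wrist','w6')
yaw()"
```

```text
pos [ 0.5512 -0.0799  0.1601] F [0.81 0.31 2.43] yaw -8.73 down [ 0.005  0.    -1.   ] clk 7.45 open 1.001
```

View pics/w6.png

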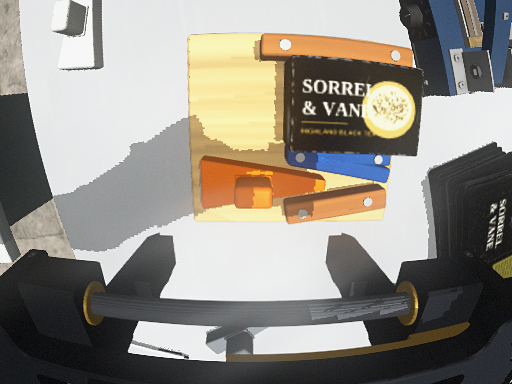

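Run:
```python
from h import *
from plant import telemetry
import cv2
st=telemetry.get_state();print(st["q"].round(3))
s=load("w6");c,_=ray(s,250,192);print("cam",c, c-st["tool_pos"])
t=cv2.imread("pics/w6.png")
cv2.imwrite("pics/zw6.png",cv2.resize(t[145:228,190:395],None,fx=3.9,fy=3.9,interpolation=cv2.INTER_CUBIC))
```

```text
[ 0.33   0.738 -0.454  1.845  0.496  0.669 -0.569]
cam [0.5623483  0.00292584 0.30281927] [0.01111727 0.08279134 0.14270773]
```

View pics/zw6.png

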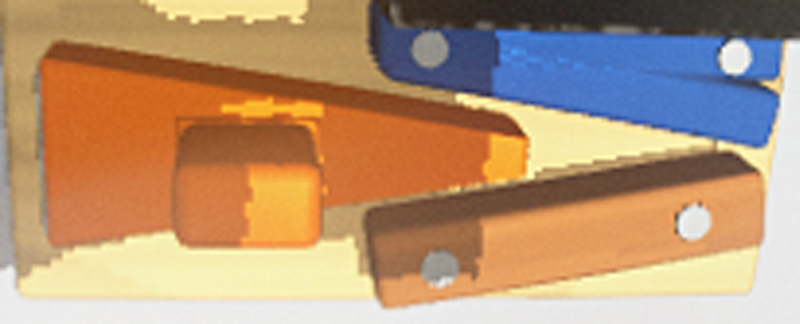

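Run:
```python
from h import *
s=load("w6");W=lambda X,Y,z: onz(s,190+(X+.5)/3.9-.5,145+(Y+.5)/3.9-.5,z,True)
a=[W(*p,.036) for p in[(527,138),(527,178),(50,246),(43,60)]]
u=np.array([np.cos(-.155),np.sin(-.155)]);n=np.array([-u[1],u[0]]);m=np.array([.581,-.086])
S=lambda p:((p[:2]-m)@u*1e3,(p[:2]-m)@n*1e3)
for p in a:print(p.round(4),np.round(S(p),1))
th=(a[0]+a[1])/2;tk=(a[2]+a[3])/2;d=th-tk;print(np.hypot(*d[:2]),np.degrees(np.arctan2(d[1],d[0])))
print("rail near",np.round(S(W(366,208,.038)),1),"far",np.round(S(W(762,172,.038)),1),"jaw near",np.round(S(W(385,75,.038)),1),"far",np.round(S(W(765,147,.038)),1))
b=[W(*p,.074) for p in[(180,165),(320,165),(320,245),(180,245)]];print(np.round(S(np.mean(b,0)),1))
```

```text
[ 0.6202 -0.0856  0.036 ] [38.6  6.5]
[ 0.6194 -0.0959  0.036 ] [39.5 -3.8]
[ 0.4995 -0.0958  0.036 ] [-79.  -22.3]
[ 0.5073 -0.0489  0.036 ] [-78.5  25.2]
0.11784562991814669 -8.957914864818848
rail near [ -0.8 -11.1] far [103.1  -1.2] jaw near [ 2.4 22.2] far [102.9   5.6]
[-29.6   2.5]
```

The wedge lies in line in the mouth, with its grip at about x=-30 mm, and is released. Next I'll swing behind it, turn 90° and close the fingers to push.

>>> send_rows --commands '[-0.03,0.005,0,0,0,-0.09,0,-0.03,0.005,0,0,0,-0.09,0,-0.03,0.005,0,0,0,-0.09,0.5,-0.03,0.005,0,0,0,-0.09,1,-0.03,0.005,0,0,0,-0.09,1,-0.03,0.005,0,0,0,-0.09,1,-0.03,0.005,0,0,0,-0.09,1,-0.03,0.005,0,0,0,-0.09,1,-0.03,0.005,0,0,0,-0.09,1,-0.03,0.005,0,0,0,-0.09,1,-0.03,0,0,0,0,-0.09,1,0,0,0,0,0,0,1]'

```text
clock: 8.65
tool_pos: [0.4674, -0.0656, 0.1691]
eef_rot: [0.706, -0.075, -0.701, -0.067]
contact_force: [0.2, 0.0, -0.6]
opening: 0.117
```

```bash
python3 -c "
from h import *
s=snap('wrist','w7')
yaw()"
```

```text
pos [ 0.4682 -0.0656  0.1692] F [-0.57  0.24 -0.3 ] yaw -101.3 down [ 0.008 -0.012 -1.   ] clk 8.7 open 0.067
```

View pics/w7.png

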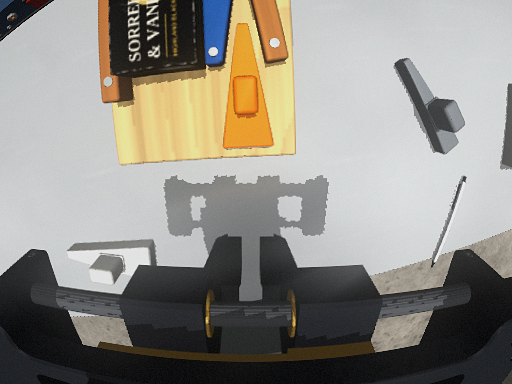

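>>> send_rows --commands '[-0.004,0,-0.14,0.008,0.005,0.027,1,0,0,-0.16,0,0,0,1,0,0,-0.16,0,0,0,1,0,0,-0.1,0,0,0,1,0,0,-0.02,0,0,0,1,0,0,0,0,0,0,1]'

```text
clock: 9.3
tool_pos: [0.475, -0.0642, 0.0217]
eef_rot: [0.711, -0.045, -0.7, -0.049]
contact_force: [0.3, 0.4, 1.1]
opening: 0.005
```

```bash
python3 -c "
from h import *
s=snap('wrist','w8')
yaw()"
```

```text
pos [ 0.4753 -0.0643  0.0222] F [ 0.17 -0.28  0.29] yaw -97.64 down [ 0.016  0.006 -1.   ] clk 9.35 open 0.003
```

View pics/w8.png

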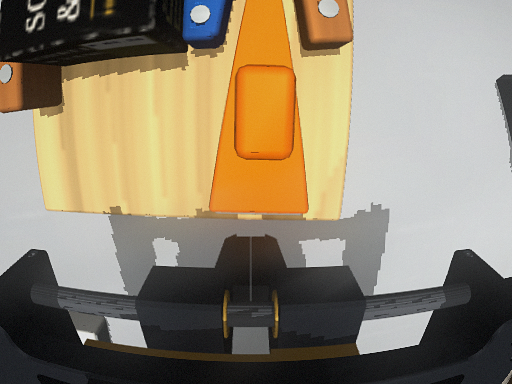

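>>> send_rows --commands '[0,-0.016,-0.016,-0.004,0.01,-0.013,1,0.02,-0.003,0,0,0,0,1,0.02,-0.003,0,0,0,0,1,0,0,0,0,0,0,1]'

```text
clock: 9.75
tool_pos: [0.4895, -0.0707, 0.022]
eef_rot: [0.708, -0.055, -0.702, -0.054]
contact_force: [0.7, 0.3, -0.1]
opening: 0.009
```

```bash
cat >> h.py <<'E'
def slot():
    from plant import telemetry
    p=telemetry.get_state()["tool_pos"][:2]-np.array([.581,-.086]);u=np.array([np.cos(-.155),np.sin(-.155)]);n=np.array([-u[1],u[0]])
    F=telemetry.get_state()["contact_force"][:2]
    print("slot mm",(p@u*1e3).round(1),(p@n*1e3).round(1),"F along",(F@u).round(2),(F@n).round(2))
E
python3 -c "
from h import *
yaw();slot()"
```

```text
pos [ 0.4895 -0.0707  0.022 ] F [ 0.74  0.27 -0.05] yaw -98.84 down [ 0.008 -0.002 -1.   ] clk 9.75 open 0.009
slot mm -92.8 1.0 F along 0.69 0.38
```

>>> send_rows --commands '[0.01,-0.0015,-0.012,0,0.003,0,1,0.02,-0.003,-0.008,0,0,0,1,0.02,-0.003,0,0,0,0,1,0.02,-0.003,0,0,0,0,1,0.02,-0.003,0,0,0,0,1]'

```text
clock: 10.25
tool_pos: [0.5125, -0.0741, 0.0171]
eef_rot: [0.705, -0.055, -0.705, -0.054]
contact_force: [-0.5, -0.1, -0.1]
opening: 0.005
```

```bash
python3 -c "
from h import *
snap('wrist','w9');yaw();slot()"
```

```text
pos [ 0.514  -0.0742  0.0172] F [ 1.07  1.03 -0.08] yaw -98.81 down [ 0.003 -0.002 -1.   ] clk 10.3 open 0.009
slot mm -68.0 1.3 F along 0.9 1.18
```

View pics/w9.png

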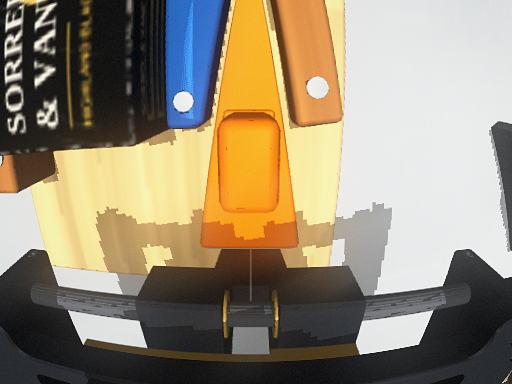

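>>> send_rows --commands '[0.02,-0.003,0,0,0,0,1,0.02,-0.003,0,0,0,0,1,0.02,-0.003,0,0,0,0,1,0.02,-0.003,0,0,0,0,1,0.01,-0.0015,0,0,0,0,1]'

```text
clock: 10.8
tool_pos: [0.5382, -0.0779, 0.0171]
eef_rot: [0.706, -0.055, -0.704, -0.054]
contact_force: [-0.7, 0.0, 0.0]
opening: 0.005
```

```bash
python3 -c "
from h import *
yaw();slot()"
```

```text
pos [ 0.5382 -0.0779  0.0171] F [-0.67  0.02  0.01] yaw -98.81 down [ 0.002 -0.002 -1.   ] clk 10.8 open 0.005
slot mm -43.5 1.4 F along -0.66 -0.08
```

>>> send_rows --commands '[0.01,-0.0015,0,0,0,0,1,0.01,-0.0015,0,0,0,0,1,0.01,-0.0015,0,0,0,0,1]'

```text
clock: 11.1
tool_pos: [0.5443, -0.0788, 0.0168]
eef_rot: [-0.704, 0.055, 0.706, 0.054]
contact_force: [-3.3, 0.5, 0.0]
opening: 0.008
```

```bash
python3 -c "
from h import *
yaw();slot()"
```

```text
pos [ 0.5443 -0.0788  0.0168] F [-3.34  0.45  0.05] yaw -98.8 down [-0.002 -0.001 -1.   ] clk 11.1 open 0.008
slot mm -37.4 1.5 F along -3.37 -0.07
```

Jaw contact is building (3 N). I'll push on in small steps.

>>> send_rows --commands '[0.014,-0.002,0,0,0,0,1,0.014,-0.002,0,0,0,0,1,0.014,-0.002,0,0,0,0,1]'

```text
clock: 11.4
tool_pos: [0.5495, -0.0792, 0.0161]
eef_rot: [-0.7, 0.054, 0.71, 0.054]
contact_force: [-9.9, 1.6, 3.5]
opening: 0.008
```

```bash
python3 -c "
from h import *
yaw();slot()"
```

```text
pos [ 0.5495 -0.0792  0.0161] F [-9.9   1.57  3.52] yaw -98.76 down [-0.015  0.001 -1.   ] clk 11.4 open 0.008
slot mm -32.2 1.9 F along -10.03 0.02
```

>>> send_rows --commands '[0.02,-0.003,0.008,0,-0.008,0,1,0.022,-0.003,0.004,0,-0.008,0,1]'

```text
clock: 11.6
tool_pos: [0.5495, -0.0793, 0.0169]
eef_rot: [-0.701, 0.053, 0.709, 0.055]
contact_force: [-9.6, 3.3, 4.1]
opening: 0.006
```

```bash
python3 -c "
from h import *
yaw();slot()"
```

```text
pos [ 0.5495 -0.0793  0.0169] F [-9.59  3.33  4.07] yaw -98.74 down [-0.012  0.003 -1.   ] clk 11.6 open 0.006
slot mm -32.2 1.7 F along -9.99 1.81
```

>>> send_rows --commands '[0.03,-0.0045,0,0,-0.006,0,1,0.034,-0.005,0,0,-0.006,0,1]'

```text
clock: 11.8
tool_pos: [0.5492, -0.0798, 0.0147]
eef_rot: [-0.695, 0.052, 0.715, 0.055]
contact_force: [-14.4, 2.8, 5.8]
opening: 0.005
```

```bash
python3 -c "
from h import *
yaw();slot()"
```

```text
pos [ 0.5492 -0.0798  0.0147] F [-14.35   2.82   5.78] yaw -98.71 down [-0.026  0.006 -1.   ] clk 11.8 open 0.005
slot mm -32.4 1.2 F along -14.61 0.57
```

>>> send_rows --commands '[0.036,-0.0055,0.02,0,-0.015,0,1,0.042,-0.006,0.012,0,-0.012,0,1]'

```text
clock: 12.0
tool_pos: [0.5493, -0.0803, 0.0184]
eef_rot: [-0.696, 0.05, 0.714, 0.056]
contact_force: [-14.8, 3.3, -5.1]
opening: 0.007
```

```bash
python3 -c "
from h import *
yaw();slot();snap('wrist','w10')"
```

```text
pos [ 0.5493 -0.0803  0.0184] F [-14.82   3.32  -5.11] yaw -98.66 down [-0.024  0.01  -1.   ] clk 12.0 open 0.007
slot mm -32.2 0.8 F along -15.16 0.99
```

View pics/w10.png

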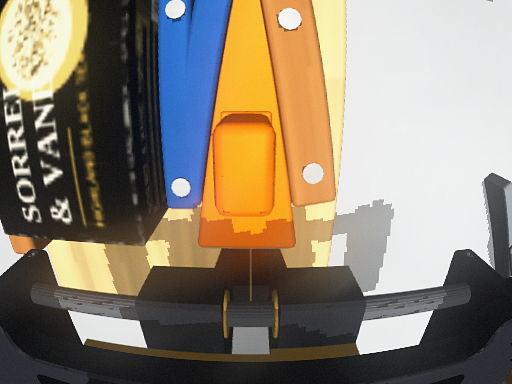

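>>> send_rows --commands '[0.048,-0.0075,-0.004,0,-0.015,0,1,0.05,-0.008,0,0,-0.012,0,1]'

```text
clock: 12.25
tool_pos: [0.549, -0.0809, 0.0137]
eef_rot: [-0.693, 0.048, 0.717, 0.058]
contact_force: [-20.2, 4.7, 9.3]
opening: 0.002
```

```bash
python3 -c "
from h import *
yaw();slot()"
```

```text
pos [ 0.549  -0.0809  0.0137] F [-20.22   4.65   9.3 ] yaw -98.6 down [-0.033  0.016 -0.999] clk 12.25 open 0.002
slot mm -32.4 0.1 F along -20.69 1.47
```

20 N was reached with no further travel, so the wedge is locked. Backing off straight, then up.

>>> send_rows --commands '[-0.02,0.003,0.006,0,0,0,1,-0.06,0.009,0,0,0,0,1,-0.1,0.015,0,0,0,0,1,-0.1,0.015,0.04,0,0,0,1,0,0,0.16,0,0,0,1,0,0,0.2,0,0,0,1,0,0,0.2,0,0,0,1,0,0,0.1,0,0,0,1,0,0,0,0,0,0,1]'

```text
clock: 13.15
tool_pos: [0.4865, -0.0724, 0.1972]
eef_rot: [-0.701, 0.05, 0.709, 0.058]
contact_force: [0.7, 0.4, -0.4]
opening: 0.003
```

```bash
python3 -c "
from h import *
import cv2
yaw();slot();snap('wrist','w11');t=snap('top','t11');s=snap('scene','s11')
a=cv2.resize(t['image'][115:215,205:305],None,fx=4,fy=4,interpolation=cv2.INTER_CUBIC)
b=cv2.resize(s['image'][165:240,185:285],None,fx=4,fy=4,interpolation=cv2.INTER_CUBIC)
b=cv2.copyMakeBorder(b,0,100,0,0,0)
cv2.imwrite('pics/z11.png',np.hstack([a,b]))"
```

```text
pos [ 0.4865 -0.0724  0.1972] F [ 0.67  0.38 -0.38] yaw -98.71 down [-0.01   0.012 -1.   ] clk 13.15 open 0.003
slot mm -95.4 -1.2 F along 0.6 0.48
```

View pics/w11.png

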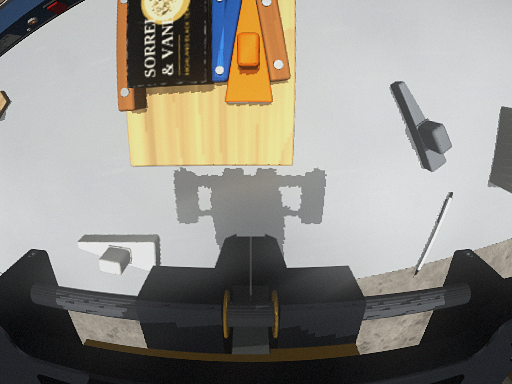

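View pics/z11.png

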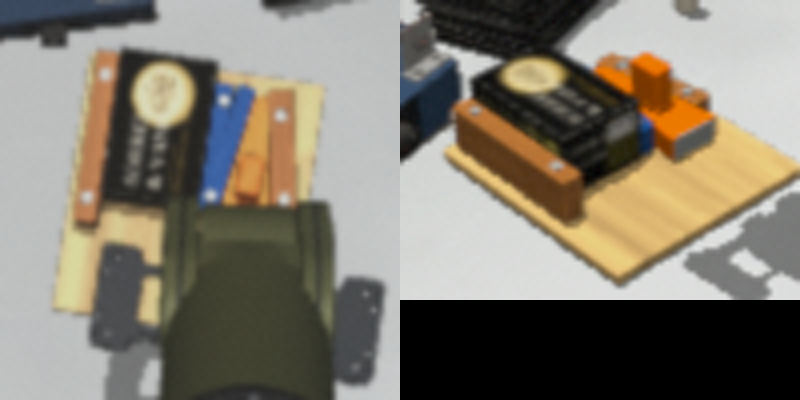

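Run:
```python
from h import *
s=load("w11");u=np.array([np.cos(-.155),np.sin(-.155)]);n=np.array([-u[1],u[0]]);m=np.array([.581,-.086])
S=lambda U,V,z:np.round([(onz(s,U,V,z,True)[:2]-m)@u*1e3,(onz(s,U,V,z,True)[:2]-m)@n*1e3],1)
print("thick",S(226,102,.036),S(271,102,.036),"block top",S(238,67,.074),S(259,66,.074),S(238,32,.074),S(257,32,.074))
print("jaw near inner",S(226,80,.038),"rail near",S(273,83,.038))
```

```text
thick [-20.8  24.7] [-20.7 -21. ] block top [12.2 10.5] [13.2 -7.9] [44.5 10.6] [44.4 -6. ]
jaw near inner [ 1.9 24.4] rail near [ -1.1 -22.7]
```

The thick end is 20.8 mm outside the mouth, so the grip is at x≈30 mm and y≈+2 mm, which matches the stated lock position. Handing in.

```bash
python3 -c "
from plant import job
print(job.finish_job())"
```

```text
the job is handed in; nothing more can be done
None
```

I laid the orange wedge thin end first in the slot mouth with its grip point at about x = -30 mm. I then let go of it and pushed it in from behind with closed fingers until it stopped moving. The job was handed in at about 13 s, and no verdict was reported.

- **Lock:** The wedge did not advance as the push rose from 10 N to about 20.7 N along the slot. That is slightly above the 12–20 N you gave.
- **Final position:** In the last wrist picture the thick end is about 21 mm outside the mouth. That puts the grip point at x ≈ 30 mm and y ≈ +2 mm, which matches the stated lock point. By eye the wedge lies flat and the carton stands upright in the jig.
- **Left alone:** The arm did not go near the grey wedge or the white look-alikes.
- **Not checked:** I did not measure the jaw's travel or its force on the carton directly. Both follow only from the wedge's depth and from the push stalling.
- **Measuring error:** One reading of the rail corner, taken just after laying the wedge, was about 8 mm off from the others. I put that down to picking the wrong edge, and the other two views agreed within 2–3 mm.
- **Vertical force:** During the last push the vertical force on the tool reached about 9 N with the fingertips near the plate.

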